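# Shut, latch and start the sandwich press

### The arm

A 6-joint arm with a two-finger parallel gripper is mounted at the origin on a cart in front of the work surface, level with it; the furniture and walls round the work are solid. World frame = base frame: x ahead of the robot, y to its left, z up, the work surface at z = 0. Lengths are in m, angles in degrees, forces in N, time in s.
With the tool pointing down it reaches from about 0.25 to 0.725 m from the base axis. Payload 9.7 kg.
Tool frame: the origin (TCP) lies midway between the tips of the shut fingers; the grasp point (between the pads) lies 19 mm behind it (bot.pinch_z is the distance from the TCP to the grasp point, in m); z points along the fingers, y is the line along which they close (so a half turn about z gives the same grasp; the last joint's range is limited). The gripper opens to 85 mm and grips with 20 to 120 N. Pads are 22 mm wide; open, the fingers measure 114 mm over their backs; the gripper's body (76 mm by 85 mm) begins 54 mm behind the grasp point. The pads swing forward as they close: fully open they stand 13 mm farther back than shut.
Start: joints at [-71.906, 4.979, 10.078, 95.1, 0, 90], TCP at [0.171, -0.523, 0.231] pointing down, gripper open.
Joint ranges: [-179.16, 179.16], [-48.56, 103.87], [-65.8, 70.77], [-126.05, 130.52], [-82.76, 87.17], [-180, 180]. Speed limits (degrees/s): [127.2, 127.2, 147.25, 180, 180, 180].

### API

Orientations are given as [roll, pitch, yaw] about the fixed x, y, z axes, in that order (R = Rz(yaw) Ry(pitch) Rx(roll)).
In Python, from workcell import sensors, camera, ticket, bot gives the robot as it stands.
- The arm moves only by the shell command python3 -m handwheel 'ROWS' [FORCE]. ROWS is a JSON object of lists of equal length, an entry for each row: "gripper": the opening, from -1 (shut) to 1 (fully open); "slide": the shift along the tool's x, y, z in mm, a list of three; "yaw": the turn about the tool's z in rad. A call has 1 to 8 rows; each row shifts and turns the commanded pose from where the row before left it, along the tool's axes as they then stand; what a row does not reach is not made up. A row lasts 1/12 s, in which the tool goes at most 41.7 mm and 7.16 degrees, less where a joint would pass 70% of its speed; a pose out of reach is approached as far as the arm can. A call is refused whole if a number of a shift passes 41.7 or a number of a turn 0.125, either way. A call with a gripper value outside its range is refused whole. The fingers move at their own pace and stop on an object; FORCE is the grip in N (left out, the last holds). Time passes only in rows, so rows that do not move let the fingers close. It gives the time, the measured TCP pose, the force, the opening and the grip force at its end, in the units of the state.
- sensors.get_obs(): the state, without advancing time (a new reading comes with each control period).
- camera(name): name is "side" or "top"; returns a dict with "img" (480x640x3 uint8, red, green, blue), "fx", "fy", "cx", "cy" (pixels), "dist" ([k1, k2, p1, p2, k3] as OpenCV has them; the pictures are not rectified), "R" (3x3) and "t" (3): a world point X has camera coordinates R X + t. Camera axes: x right, y down, z forward; pixel columns grow to the right and rows downward; lengths in m; the calibration is good to about 2 mm. A picture is of the moment at which its call begins. There is no depth.
- ticket.job_done(): hands the job in; it is judged then, once.
The state is a dict: "time": time; "q": joint angles; "qd": joint speeds; "joint_efforts": joint torques, N m; "ee_pos": TCP position; "tcp_rot": TCP orientation; "wrist_force": force on the tool from outside, world axes, zero at the start; "torque": the same for the moment, N m; "opening": finger opening in m; "grasp_force": force on a finger pad.
Only numpy, scipy, OpenCV 4.12 (cv2) and the standard library are available. Lean on these libraries where they do the work, as an engineer would, in place of code of your own. Each camera call takes 0.05 s, during which the arm holds its last target. There are 200 camera calls.

### The job

Shut the sandwich press fully, then swing the latch flap under its handle home until it snaps in and stays, and then start the press: turn the knob on its sloping panel clockwise all the way to its stop and let it spring back. Press lid and latch firmly but never with more than 50 N, and leave the other things on the worktop where they are.

Things in the scene. Friction and masses are not known exactly. Their poses are not given: they have to be found in the camera images.
- press: Black sandwich press fixed to the worktop, 180 deep x 270 wide x 100 mm tall when shut. Origin: centre of its underside, on the worktop; own x points to its back, y to its left, z up; its front (-x) faces the robot within about 12 degrees. Lid and latch are centred on y = +50 mm (lid y = -35 to +135 mm); the control pod with the knob is at its right, 91 mm tall at the back.
- lid (a joint): Opening angle of the steel lid, rad: 0 shut, 0.35 to 0.6 at the start. A stiff hinge holds it at any angle; about 2 to 3 N straight down near its front moves it. Shut: below 0.02, top face 100 mm high.
- lid_hinge (a point): Middle of the lid's hinge line, at (90, 50, 80) mm in the press frame; the hinge runs along the press's y. The lid is 185 mm from hinge to front edge, 170 wide. A black handle ledge, 110 wide, juts from its front edge by 30 mm right above the latch (when shut: press x = -95 to -125, z = 88 to 100 mm).
- lid_front (a point): Point on the lid's top face, on its middle line, 20 mm behind the front edge: the place to press the lid down. Axes are the lid's (equal to those of the press when shut).
- latch (a joint): Angle of the latch flap, rad: 0 home (hanging upright against the front), sprung lightly to about 0.8 (lower edge swung out to the robot and up). At about 0.55 its side edges meet two sprung noses, which need about 8 N at the pad; past them it snaps in, stops hard and stays (home: below 0.08), else it springs out again. It goes home only with the lid right down.
- latch_hinge (a point): Middle of the latch's hinge line (along y), at (-102, 50, 78) mm in the press frame when the lid is shut. Flap: steel plate 64 wide x 45 long x 4 mm. With the flap home the handle ledge overhangs it by 19 mm, so push with the tool tilted about 30 to 50 degrees (pointing down and to the press's back), moving the pad from where it hangs to its home.
- latch_pad (a point): Centre of the red ribbed thumb pad's outer face, 37 mm below the latch's hinge along the flap: the place to push. Axes are the flap's: -x is the outward normal, z along the flap to its hinge. At home it is at (-106, 50, 41) mm in the press frame. Grey housings of the noses stand either side, 84 mm apart, out to press x = -121 mm.
- knob (a joint): Angle of the start knob, rad: 0 at rest, grows as it turns clockwise (looking at the panel), stop at 1.1 (counts above 1.03); a spring of about 0.02 Nm at rest rising to 0.11 Nm at the stop turns it back.
- knob_grip (a point): On the knob's axis, 32 mm above the panel, 3 mm below the top of the grip. z is the axis, tilted 45 degrees from vertical toward the press's front. Grip: black bar 42 long (this frame's x) x 12 thick (y) x 25 mm tall on a 40 mm disc whose top is 22 mm below this point. Turns with the knob. The lid's side is 65 mm from the axis, the aluminium panel is 96 x 100 mm.
- wall_shelf (a point): Lowest front left corner of the thick wooden wall shelf at the back right: everything behind and to the right of it (x from 0.585 on, y below -0.135 m) has the shelf above it at 0.457 to 0.53 m height. Keep the arm out of it.
- board: Wooden cutting board lying left of the press, 250x360x21 mm, fixed; origin: centre of its underside.
- tomato: Ripe red tomato, 65 mm, on the wooden board; a bystander; origin: centre of its underside
- butter: Wrapped block of butter, 73x102x37 mm, on the wooden board; a bystander; origin: centre of its underside
- mug: Dark and cream tea mug, 95 mm tall; a bystander; origin: centre of its underside
- honey: Honey jar with yellow lid, 64 mm wide, 87 mm tall; a bystander; origin: centre of its underside
- spice_a: Spice jar with red cap, 45 mm wide, 106 mm tall; a bystander; origin: centre of its underside
- lemon: Yellow lemon, about 71x53 mm; a bystander; origin: centre of its underside
- tin: Low blue food tin, 76 mm wide, 58 mm tall; a bystander; origin: centre of its underside

How it is judged (in metres and radians):
On the way, in this order (a step that is already met when the one before it is completed fails the run):
1. the lid is shut (value of joint lid below 0.02 rad), for 0.2 s.
2. the latch has snapped home, the lid still shut (value of joint latch below 0.08 rad and value of joint lid below 0.02 rad), for 0.2 s.
3. the knob is turned to its stop (all of step 2 and value of joint knob above 1.03 rad), for 0.05 s.
At the end, for the whole second after the job is handed in: The lid is shut (below 0.02 rad), the latch flap is home (below 0.08 rad) and the knob has sprung back (below 0.1 rad), nothing touched by the robot (all of step 2 and value of joint knob below 0.1 rad).
It fails at once if away from the knob (over 80 mm), the fingers pushed the press, its lid or its latch with more than 50 N (contact force between the fingers and press above 50 N and distance between the grasp point and knob_grip above 0.08 m).
It fails at once if the knob was turned before the latch was home (value of joint knob above 0.5 rad and value of joint latch above 0.3 rad).
It fails at once if one of the other things was moved by more than 30 mm (distance of any of tomato, butter, mug, honey, spice_a, lemon, tin from where it was at the start of the episode above 0.03 m).
It also fails if it takes over 72 s, if anything falls off the work surface, if the arm or the gripper's body presses on something with over 40 N, if the wrist force passes 120 N, or if a joint passes its speed limit or range.

## Working session

There is one attempt and no reset: what is moved stays moved. The work goes in short steps, Python scripts to look and compute and a shell command to move; the robot and the scene stay as the last step left them, time stands still between calls to the robot, and variables do not carry over. Pictures are saved under pics/ and viewed, at most 12 in all, crops included, and the job is handed in when it is done.

```bash
mkdir -p pics; ls; python3 - <<'E'
from workcell import sensors,camera,bot
import cv2,numpy as np
for n in("side","top"):
    c=camera(n);cv2.imwrite(f"pics/{n}0.png",c["img"][:,:,::-1]);np.savez(f"{n}0.npz",**c)
    print(n,c["fx"],c["fy"],c["cx"],c["cy"],c["dist"],(-np.array(c["R"]).T@c["t"]).round(3),np.array(c["R"]).round(3).tolist())
o=sensors.get_obs();print(o)
E
```

```text
pics
side 597.235772224137 597.235772224137 319.2775648965571 235.0143005029917 [-0.1839311  0.         0.         0.         0.       ] [-0.278 -1.424  1.205] [[0.876, -0.483, -0.004], [-0.234, -0.417, -0.878], [0.423, 0.77, -0.478]]
top 460.6614454595983 460.6614454595983 314.44599038787374 241.39645835094592 [-0.08580539  0.          0.          0.          0.        ] [0.378 0.093 1.707] [[0.022, -1.0, 0.015], [-0.991, -0.023, -0.128], [0.128, -0.012, -0.992]]
{'time': 0.1, 'q': array([-7.19072101e+01,  5.00993873e+00,  1.00391947e+01,  9.51000167e+01,
        3.91491598e-04,  9.00009929e+01]), 'qd': array([-0.03305376, -0.16012751,  0.10174917, -0.10535646, -0.13662086,
       -0.08005105]), 'joint_efforts': array([ 2.46163945e-04, -5.21562552e+01,  4.65654731e+01,  1.60918728e-02,
        2.81438463e-05,  1.33388767e-05]), 'ee_pos': array([ 0.17074428, -0.52260921,  0.23063667]), 'tcp_rot': array([-1.79929239e+02, -3.90265028e-04,  1.80917965e+01]), 'wrist_force': array([-0.17899267, -0.52462507,  0.93286884]), 'torque': array([0.01017667, 0.02739451, 0.04651397]), 'grasp_force': 0.0, 'opening': 0.08545101433389583}
```

View pics/top0.png

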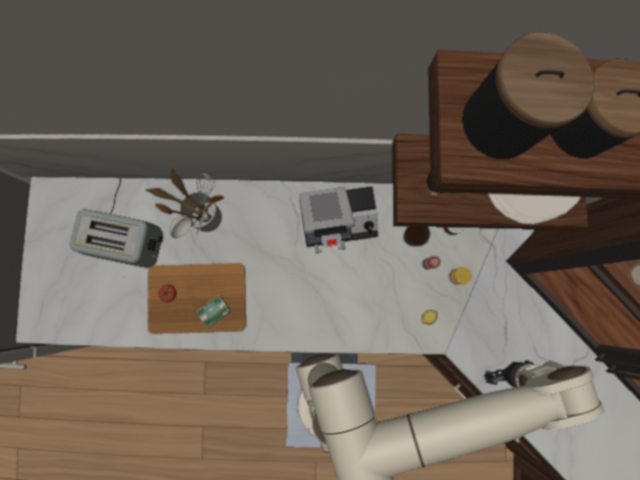

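View pics/side0.png

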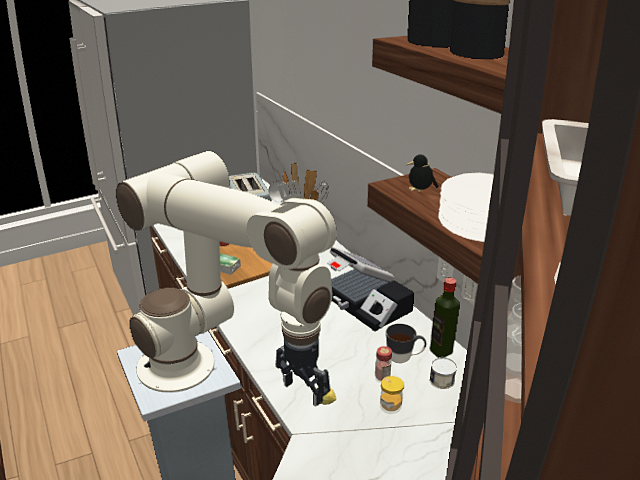

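The top view shows the press at cols 300–380, rows 185–250, with the mug at (417,234) to its right. In the side view the press is at (330–415, 245–325). I'll zoom in on both.

```bash
python3 - <<'E'
import cv2,numpy as np
a=cv2.imread("pics/top0.png")[178:258,290:390];b=cv2.imread("pics/side0.png")[235:335,320:425]
a=cv2.resize(a,None,fx=6,fy=6,interpolation=cv2.INTER_CUBIC);cv2.imwrite("pics/tz.png",a)
b=cv2.resize(b,None,fx=6,fy=6,interpolation=cv2.INTER_CUBIC);cv2.imwrite("pics/sz.png",b)
E
```

```text
(no output)
```

View pics/tz.png

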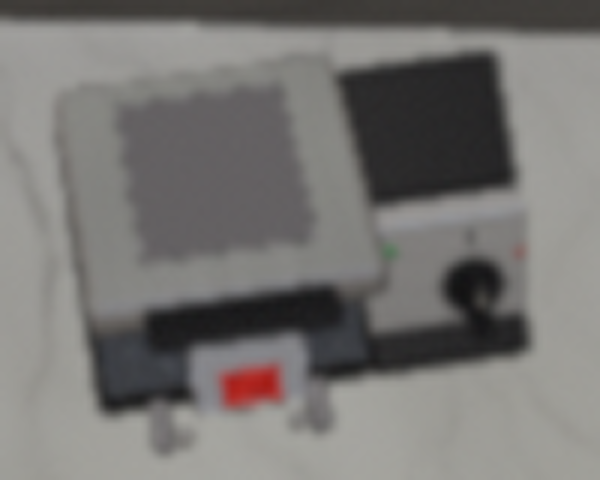

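View pics/sz.png

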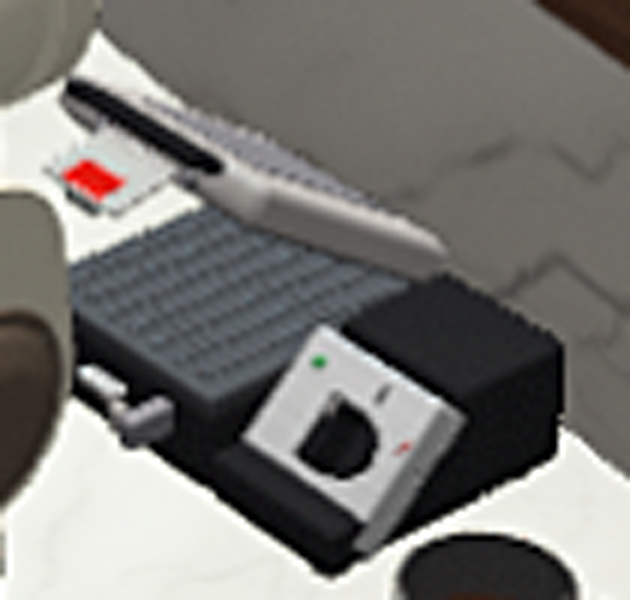

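The top crop shows the lid ajar: corners about (62,95), (325,60), (383,285) and (98,330), red pad at (252,385), knob at (472,285), pod top right-back corner at (495,55). The side crop shows the pad at (93,180), knob at (337,445), pod bottom front corner at (330,577) and top back corner at (560,345). Next I'll fit the pose to these.

```bash
cat >h.py <<'E'
import numpy as np,cv2
from scipy.spatial.transform import Rotation as Ro
C={n:dict(np.load(f"{n}0.npz")) for n in("side","top")}
def proj(n,X):
    c=C[n];K=np.array([[c["fx"],0,c["cx"]],[0,c["fy"],c["cy"]],[0,0,1.]])
    return cv2.projectPoints(np.array(X,float).reshape(-1,3),cv2.Rodrigues(c["R"])[0],c["t"].astype(float),K,c["dist"])[0].reshape(-1,2)
def tw(P,p):  # press mm -> world m
    c,s=np.cos(P[2]),np.sin(P[2]);p=np.asarray(p,float)/1000
    return np.array([P[0]+c*p[0]-s*p[1],P[1]+s*p[0]+c*p[1],p[2]])
def rot(v,a): return np.array([v[0]*np.cos(a)+v[2]*np.sin(a),v[1],-v[0]*np.sin(a)+v[2]*np.cos(a)])
LH=np.array([90,50,80.]);KH=np.array([-102,50,78.])
def lid(a,p): return LH+rot(np.array(p,float)-LH,a)
def pad(a,f,off=(-4,0,-37)): return lid(a,KH+rot(np.array(off,float),f))
E
cat >fit.py <<'E'
from h import *
from scipy.optimize import least_squares
tp=lambda u,v:(290+u/6,178+v/6)
sp=lambda u,v:(320+u/6,235+v/6)
def model(v):
    P=v[:3];a,f,kx,ky,kz,tx=v[3:9]
    return [("top",tp(495,55),tw(P,(90,-135,91)),'podBR'),("side",sp(562,345),tw(P,(90,-135,91)),'podBR'),
    ("side",sp(330,577),tw(P,(-90,-135,0)),'podFRb'),("side",sp(562,425),tw(P,(90,-135,0)),'podBRb'),
    ("top",tp(515,190),tw(P,(tx,-135,91)),'podT'),
    ("top",tp(474,285),tw(P,(kx,ky,kz)),'knob'),("side",sp(337,443),tw(P,(kx,ky,kz)),'knob'),
    ("top",tp(252,385),tw(P,pad(a,f)),'pad'),("side",sp(93,180),tw(P,pad(a,f)),'pad'),
    ("top",tp(383,287),tw(P,lid(a,(-95,-35,92))),'lidFR'),("top",tp(97,328),tw(P,lid(a,(-95,135,92))),'lidFL'),
    ("top",tp(328,58),tw(P,lid(a,(90,-35,100))),'lidBR'),("top",tp(62,95),tw(P,lid(a,(90,135,100))),'lidBL'),
    ("top",tp(148,348),tw(P,lid(a,(-125,105,94))),'hL'),("top",tp(342,320),tw(P,lid(a,(-125,-5,94))),'hR'),
    ("side",sp(65,90),tw(P,lid(a,(-125,105,94))),'hL'),("side",sp(215,172),tw(P,lid(a,(-125,-5,88))),'hR')]
def res(v): return np.concatenate([proj(n,X)[0]-uv for n,uv,X,_ in model(v)])
r=least_squares(res,[.55,0,.1,.45,.8,-40,-95,60,0],loss='soft_l1',x_scale=[.1,.1,.1,.1,.1,10,10,10,10])
print(r.x.round(4))
for m,e in zip(model(r.x),res(r.x).reshape(-1,2).round(1)):print(m[0],m[3],e)
np.save("P.npy",r.x)
E
python3 fit.py
```

```text
[ 6.82700e-01 -1.53000e-02  1.77100e-01  6.00900e-01  7.88000e-01
 -5.11958e+01 -9.93641e+01  6.58551e+01  9.29000e-01]
top podBR [ 0.1 -1.6]
side podBR [ 1.6 -1. ]
side podFRb [0.  3.4]
side podBRb [-0.5  7.8]
top podT [ 1.  -0.1]
top knob [-0.4  0.8]
side knob [ 0.8 -0.1]
top pad [0.1 1.4]
side pad [-0.7 -0. ]
top lidFR [ 1.2 -1.4]
top lidFL [-1.6 -0.6]
top lidBR [ 0.2 -1.4]
top lidBL [-2.2 -0.6]
top hL [0.  0.9]
top hR [0.8 0.5]
side hL [-0.4 -1.8]
side hR [-4.3 -0.6]
```

```bash
sed -i "s/kx,ky,kz,tx=v\[3:9\]/kx,ky,kz,tx,zb=v[3:10]/; s/(-90,-135,0)),'podFRb'),(\"side\".*$/(-90,-135,zb)),'podFRb'),(\"top\",tp(527,347),tw(P,(-90,-135,zb)),'podFRb'),(\"top\",tp(103,410),tw(P,(-90,135,zb)),'podFLb'),/; s/60,0\],loss/60,0,10],loss/; s/10,10,10,10\]/10,10,10,10,10]/" fit.py
sed -i 's/(-95,-35,92)/(-94,-37,92)/;s/(-95,135,92)/(-94,133,92)/;s/(90,-35,100)/(88,-38,100)/;s/(90,135,100)/(88,132,100)/' fit.py
python3 fit.py
```

```text
[ 6.83400e-01 -1.55000e-02  1.73900e-01  5.95500e-01  8.17800e-01
 -5.15220e+01 -9.92273e+01  6.58551e+01  6.81500e-01  1.47215e+01]
top podBR [ 0.2 -1.6]
side podBR [ 1.8 -1. ]
side podFRb [ 0.3 -0.2]
top podFRb [0.1 1.4]
top podFLb [-0.9  1.7]
top podT [ 1.1 -0.1]
top knob [-0.4  0.8]
side knob [ 0.8 -0.1]
top pad [0.1 1.4]
side pad [-0.7 -0. ]
top lidFR [ 1.7 -1.7]
top lidFL [-1. -1.]
top lidBR [ 1.3 -1.3]
top lidBL [-1.2 -0.7]
top hL [0.  0.9]
top hR [0.8 0.6]
side hL [-0.4 -1.5]
side hR [-4.3 -0.4]
```

```bash
cat >ov.py <<'E'
from h import *
def draw(v,out,tag="0",a=None,f=None):
    P=v[:3];a=v[3] if a is None else a;f=v[4] if f is None else f
    L=[]
    q=lambda pts,fn=lambda p:p:[tw(P,fn(np.array(p,float))) for p in pts]
    L.append(q([(-90,-135,0),(90,-135,0),(90,-135,91),(0,-135,91),(-72,-135,20),(-90,-135,20),(-90,-135,0),(-90,135,0)]))
    L.append(q([(-90,135,20),(-90,-135,20)]));L.append(q([(90,-135,91),(90,-35,91),(0,-35,91),(0,-135,91)]))
    L.append(q([(-95,-35,100),(90,-35,100),(90,135,100),(-95,135,100),(-95,-35,100)],lambda p:lid(a,p)))
    L.append(q([(-95,-5,100),(-125,-5,100),(-125,105,100),(-95,105,100)],lambda p:lid(a,p)))
    L.append([tw(P,pad(a,f,o)) for o in[(-4,-32,0),(-4,-32,-45),(-4,32,-45),(-4,32,0),(-4,-32,0)]])
    ims=[]
    for n,x,y,w,h in(("top",290,178,100,80),("side",320,235,105,100)):
        im=cv2.imread(f"pics/{n}{tag}.png")[y:y+h,x:x+w];s=400/w
        im=cv2.convertScaleAbs(cv2.resize(im,(400,int(h*s)),interpolation=cv2.INTER_CUBIC),alpha=1.5,beta=20)
        for l in L:
            uv=((proj(n,l)-[x,y]+.5)*s).astype(np.int32)
            cv2.polylines(im,[uv],False,(0,255,255),1,cv2.LINE_AA)
        k=proj(n,[tw(P,v[5:8])])[0];cv2.circle(im,tuple(((k-[x,y]+.5)*s).astype(int)),3,(255,0,255),1)
        ims.append(cv2.copyMakeBorder(im,0,400-im.shape[0],0,0,cv2.BORDER_CONSTANT))
    cv2.imwrite(out,np.hstack(ims))
E
python3 -c "
from ov import *;draw(np.load('P.npy'),'pics/ov1.png')"
```

```text
(no output)
```

View pics/ov1.png

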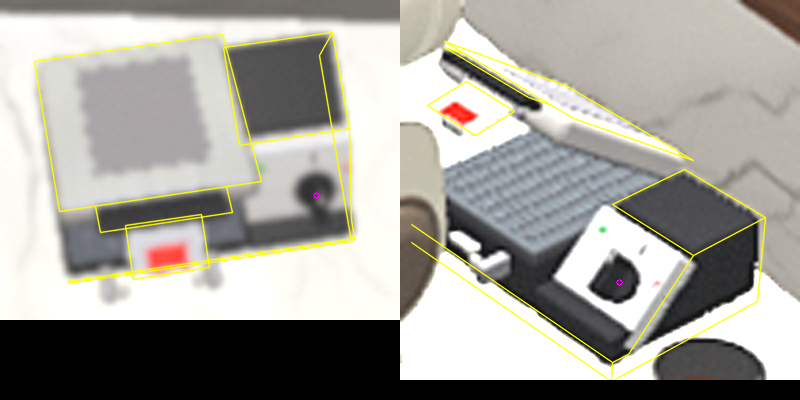

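The fit matches to about 5 mm, which is enough for the lid. I'll refit with the lid shut. Before moving, I'll check the move command for a way to tilt the tool.

The documented rows have only a yaw, but the task needs a tilted tool. I'll send a harmless zero-motion row with a pitch entry and see what the interface says.

```bash
python3 -m handwheel '{"gripper":[-1],"slide":[[0,0,0]],"yaw":[0],"pitch":[0]}'; python3 -m handwheel '{"gripper":[-1],"slide":[[0,0,0]],"yaw":[0]}'
```

```text
time: 0.18
ee_pos: [0.1708, -0.5227, 0.2308]
tcp_rot: [-179.9, 0.0, 18.1]
wrist_force: [0.3, -0.3, 0.9]
opening: 0.0752
grasp_force: 0.0validation failed for argument at $...
```

A row with pitch was accepted, and one without it was refused. So pitch is a real field. I'll see what it does with a small turn in free air.

```bash
python3 -m handwheel '{"gripper":[-1,-1],"slide":[[0,0,-20],[0,0,-20]],"yaw":[0,0],"pitch":[0.1,0]}' 2>&1;echo; python3 -m handwheel '{"gripper":[-1,-1],"slide":[[0,0,-10],[0,0,-10]],"yaw":[0,0],"pitch":[0,0],"roll":[0.1,0]}' 2>&1
```

```text
validation failed for argument at $...

validation failed for argument at $...
```

I had that backwards. stderr was printed last, so the pitch row was refused and the documented form is the one that ran. The rows really are shift plus yaw only. The interface does say an out-of-reach pose is "approached as far as the arm can", so over-reaching may tilt the tool outward. I'll shut the lid first with the vertical tool, then try that. First, the raise and crossing.

```bash
python3 -m handwheel '{"gripper":[-1,-1,-1,-1,-1,-1,-1,-1],"slide":[[0,0,-35],[0,0,-35],[0,-40,0],[0,-40,0],[0,-40,0],[0,-40,0],[0,-40,0],[0,-40,0]],"yaw":[0,0,0,0,0,0,0,0]}'
python3 -m handwheel '{"gripper":[-1,-1,-1,-1,-1,-1,-1,-1],"slide":[[30,-25,0],[30,-25,0],[30,-25,0],[30,-25,0],[35,-20,0],[35,-20,0],[35,0,0],[35,0,0]],"yaw":[0,0,0,0,0,0,0,0]}'
```

```text
time: 0.85
ee_pos: [0.0957, -0.2928, 0.3008]
tcp_rot: [-180.0, 0.0, 18.1]
wrist_force: [0.4, 1.3, 1.2]
opening: 0.0001
grasp_force: 0.0
time: 1.52
ee_pos: [0.2869, -0.0993, 0.3019]
tcp_rot: [179.9, -0.1, 18.2]
wrist_force: [0.2, -1.7, -0.5]
opening: -0.0
grasp_force: 0.0
```

```bash
python3 -m handwheel '{"gripper":[-1,-1,-1,-1,-1,-1,-1,-1],"slide":[[0,0,0],[0,0,0],[40,-10,0],[40,-10,0],[40,-10,0],[40,-10,0],[40,-10,0],[40,-10,0]],"yaw":[0.07,0.07,0,0,0,0,0,0]}'
python3 -m handwheel '{"gripper":[-1,-1,-1,-1],"slide":[[40,-2,0],[40,0,0],[20,0,0],[0,0,0]],"yaw":[0,0,0,0]}'
```

```text
time: 2.18
ee_pos: [0.5133, 0.0014, 0.3009]
tcp_rot: [180.0, 0.0, 10.1]
wrist_force: [0.7, -0.8, 0.2]
opening: -0.0003
grasp_force: 0.0
time: 2.52
ee_pos: [0.6129, 0.0205, 0.2976]
tcp_rot: [-180.0, 0.2, 10.1]
wrist_force: [0.2, -0.0, -0.7]
opening: 0.0
grasp_force: 0.0
```

```bash
python3 -m handwheel '{"gripper":[-1,-1,-1,-1,-1,-1,-1,-1],"slide":[[0,0,30],[0,0,30],[0,0,20],[0,0,15],[0,0,15],[0,0,15],[0,0,15],[0,0,15]],"yaw":[0,0,0,0,0,0,0,0]}'
python3 -m handwheel '{"gripper":[-1,-1,-1,-1,-1,-1],"slide":[[0,0,15],[0,0,10],[0,0,7],[0,0,4],[0,0,3],[0,0,0]],"yaw":[0,0,0,0,0,0]}'
```

```text
time: 3.18
ee_pos: [0.6091, 0.0193, 0.1464]
tcp_rot: [180.0, -0.0, 10.1]
wrist_force: [-1.5, -0.7, 4.3]
opening: 0.0001
grasp_force: 1.3
time: 3.68
ee_pos: [0.6098, 0.0195, 0.1072]
tcp_rot: [180.0, 0.0, 10.1]
wrist_force: [-0.4, 0.7, -0.1]
opening: -0.0
grasp_force: 0.0
```

```bash
for i in 1 2 3; do python3 -m handwheel '{"gripper":[-1,-1],"slide":[[0,0,2.5],[0,0,0]],"yaw":[0,0]}' | grep -E "ee|wrist"; done
```

```text
ee_pos: [0.6101, 0.0195, 0.105]
wrist_force: [-0.5, -0.0, -0.4]
ee_pos: [0.61, 0.0195, 0.1022]
wrist_force: [0.4, 0.2, -0.1]
ee_pos: [0.61, 0.0195, 0.1001]
wrist_force: [-0.6, -0.2, 2.3]
```

```bash
for i in 1 2 3; do python3 -m handwheel '{"gripper":[-1,-1],"slide":[[0,0,1.5],[0,0,0]],"yaw":[0,0]}' | grep -E "ee|wrist"; done
```

```text
ee_pos: [0.61, 0.0195, 0.1]
wrist_force: [-3.9, -1.5, 12.5]
ee_pos: [0.6101, 0.0195, 0.0999]
wrist_force: [-9.7, -0.8, 21.3]
ee_pos: [0.6101, 0.0195, 0.0998]
wrist_force: [-13.1, -0.8, 30.9]
```

Lid is down on its stop (31 N). I'll lift, then try the over-reach tilt high up, in the direction of the press's x.

```bash
python3 -m handwheel '{"gripper":[-1,-1,-1,-1,-1,-1,-1,-1],"slide":[[0,0,-20],[0,0,-40],[0,0,-40],[0,-30,-20],[0,-30,-20],[0,-30,-20],[0,0,-40],[0,0,-40]],"yaw":[0,0,0,0,0,0,0,0]}'
python3 -m handwheel '{"gripper":[-1,-1,-1,-1],"slide":[[0,0,-40],[0,0,-40],[0,0,-20],[20,0,0]],"yaw":[0,0,0,0]}'
python3 -m handwheel '{"gripper":[-1,-1,-1,-1],"slide":[[20,0,0],[20,0,0],[20,0,0],[20,0,0]],"yaw":[0,0,0,0]}'
python3 -c "
from workcell import sensors;print(sensors.get_obs()['q'].round(1))"
```

```text
time: 5.35
ee_pos: [0.5933, 0.1082, 0.3355]
tcp_rot: [-179.9, 0.1, 10.4]
wrist_force: [0.3, -0.1, 1.5]
opening: -0.0001
grasp_force: 0.0
time: 5.68
ee_pos: [0.6113, 0.1097, 0.4282]
tcp_rot: [-179.9, -0.5, 10.2]
wrist_force: [0.5, 0.3, 2.1]
opening: 0.0002
grasp_force: 0.0
time: 6.02
ee_pos: [0.664, 0.1191, 0.391]
tcp_rot: [-179.9, -2.2, 10.2]
wrist_force: [0.1, -0.5, 1.1]
opening: 0.0
grasp_force: 0.0
[1.010e+01 3.640e+01 7.070e+01 1.220e+02 1.000e-01 1.799e+02]
```

It tilts the right way: pitch −2.2° means down and outward. Next I'll check whether the tilt accumulates with more over-reach.

```bash
python3 -m handwheel '{"gripper":[-1,-1,-1,-1],"slide":[[0,0,-40],[0,0,-40],[0,0,-40],[0,0,-40]],"yaw":[-0.1,-0.1,-0.1,-0.1]}'
python3 -m handwheel '{"gripper":[-1,-1,-1,-1],"slide":[[40,0,0],[40,0,0],[40,0,0],[40,0,0]],"yaw":[0,0,0,0]}'
python3 -c "
from workcell import sensors;print(sensors.get_obs()['q'].round(1))"
```

```text
time: 6.35
ee_pos: [0.5952, 0.1067, 0.4817]
tcp_rot: [177.5, -6.1, 33.5]
wrist_force: [0.9, -0.7, -0.2]
opening: 0.0
grasp_force: 0.0
time: 6.68
ee_pos: [0.6764, 0.182, 0.4344]
tcp_rot: [176.0, -10.1, 33.5]
wrist_force: [0.3, -0.2, -0.2]
opening: -0.0001
grasp_force: 0.0
[ 15.3  33.2  70.7 116.6  -0.6 162.1]
```

Tilt accumulates (now about 11°). I'll write a small helper that turns world displacements into tool slides.

```bash
cat >st.py <<'E'
import sys,json
from h import *
from workcell import sensors
o=sensors.get_obs();R=Ro.from_euler('xyz',o["tcp_rot"],degrees=True).as_matrix();z=R[:,2]
print("t",round(o["time"],2),"pos",o["ee_pos"].round(4),"q",o["q"].round(0),"F",o["wrist_force"].round(1),"M",o["torque"].round(2))
print("tilt %.1f az %.1f"%(np.degrees(np.arccos(-z[2])),np.degrees(np.arctan2(z[1],z[0]))),"toolx",R[:,0].round(2),"tooly",R[:,1].round(2))
for a in sys.argv[1:]:   # world mm displacement
    d=np.array(json.loads(a),float);print(a,"->",(R.T@d).round(1))
E
python3 st.py '[28,5,28]' '[-20,-80,0]'
```

```text
t 6.68 pos [0.6764 0.182  0.4344] q [ 15.  33.  71. 117.  -1. 162.] F [ 0.3 -0.2 -0.2] M [-0.01  0.14 -0.01]
tilt 10.9 az 11.9 toolx [0.82 0.54 0.18] tooly [ 0.54 -0.84  0.07]
[28,5,28] -> [ 30.6  12.8 -22.1]
[-20,-80,0] -> [-59.9  56.3  -6.8]
```

```bash
python3 -m handwheel '{"gripper":[-1,-1,-1,-1,-1,-1,-1,-1],"slide":[[-25,25,0],[-25,25,0],[30,13,-22],[30,13,-22],[30,13,-22],[30,13,-22],[30,13,-22],[30,13,-22]],"yaw":[0,0,0,0,0,0,0,0]}' >/dev/null; python3 st.py '[28,5,28]'
```

```text
t 7.35 pos [0.7167 0.1217 0.4781] q [  9.  31.  71. 111.   0. 156.] F [ 0.6 -0.4  0.7] M [-0.    0.24 -0.04]
tilt 19.1 az 10.9 toolx [0.79 0.54 0.3 ] tooly [ 0.53 -0.84  0.12]
[28,5,28] -> [ 33.2  14.  -17.2]
```

```bash
python3 -m handwheel '{"gripper":[-1,-1,-1,-1,-1,-1,-1,-1],"slide":[[30,13,-22],[30,13,-22],[30,13,-22],[30,13,-22],[30,13,-22],[30,13,-22],[30,13,-22],[30,13,-22]],"yaw":[0,0,0,0,0,0,0,0]}' >/dev/null; python3 st.py '[28,5,28]' '[10,2,38]' '[38,6,10]'
```

```text
t 8.02 pos [0.7471 0.126  0.564 ] q [  9.  26.  71. 102.   1. 156.] F [ 0.5  0.  -0.5] M [-0.08  0.48  0.01]
tilt 32.2 az 10.3 toolx [0.7  0.52 0.49] tooly [ 0.49 -0.85  0.21]
[28,5,28] -> [35.9 15.2 -8.5]
[10,2,38] -> [ 26.7  11.  -26.7]
[38,6,10] -> [34.6 15.5 12. ]
```

```bash
python3 -m handwheel '{"gripper":[-1,-1,-1,-1,-1,-1,-1,-1],"slide":[[30,13,-22],[30,13,-22],[30,13,-22],[30,13,-22],[30,13,-22],[30,13,-22],[30,13,-22],[30,13,-22]],"yaw":[0,0,0,0,0,0,0,0]}' >/dev/null; python3 st.py '[28,5,28]' '[-150,0,0]' '[0,0,-100]' '[0,-100,0]'
```

```text
t 8.68 pos [0.7362 0.1233 0.6808] q [  9.  20.  71.  95.   1. 157.] F [-0.1 -0.3 -0.5] M [-0.1   0.62  0.04]
tilt 45.6 az 10.1 toolx [0.57 0.5  0.66] tooly [ 0.43 -0.86  0.28]
[28,5,28] -> [36.8 15.5  0.7]
[-150,0,0] -> [ -85.   -64.5 -105.4]
[0,0,-100] -> [-65.8 -27.8  70. ]
[0,-100,0] -> [-49.6  85.9 -12.5]
```

Tilt is 45.6° at azimuth 10°, which suits both the latch and the knob. I'll retreat and turn joint 6 toward 0, so there is room for clockwise turning.

```bash
python3 -m handwheel '{"gripper":[-1,-1,-1,-1,-1,-1,-1,-1],"slide":[[-28,-21,-9],[-28,-21,-9],[-28,-21,-9],[-28,-21,-9],[-28,-21,-9],[-28,-21,-9],[-28,-21,-9],[-28,-21,-9]],"yaw":[0,0,0,0,0,0,0,0]}' >/dev/null
python3 -m handwheel '{"gripper":[-1,-1,-1,-1,-1,-1,-1,-1],"slide":[[-28,-21,-9],[-28,-21,-9],[0,0,0],[0,0,0],[0,0,0],[0,0,0],[0,0,0],[0,0,0]],"yaw":[0,0,-0.124,-0.124,-0.124,-0.124,-0.124,-0.124]}' >/dev/null
python3 -m handwheel '{"gripper":[-1,-1,-1,-1,-1,-1,-1,-1],"slide":[[0,0,0],[0,0,0],[0,0,0],[0,0,0],[0,0,0],[0,0,0],[0,0,0],[0,0,0]],"yaw":[-0.124,-0.124,-0.124,-0.124,-0.124,-0.124,-0.124,-0.124]}' >/dev/null
python3 -m handwheel '{"gripper":[-1,-1,-1,-1,-1,-1,-1,-1],"slide":[[0,0,0],[0,0,0],[0,0,0],[0,0,0],[0,0,0],[0,0,0],[0,0,0],[0,0,0]],"yaw":[-0.124,-0.124,-0.124,-0.124,-0.124,-0.124,-0.124,-0.124]}'
python3 st.py
python3 - <<'E'
from ov import *
from workcell import camera
for n in("side","top"):
    cv2.imwrite(f"pics/{n}1.png",camera(n)["img"][:,:,::-1])
v=np.load("P.npy");draw(v,"pics/ov2.png","1",0.,.8)
E
```

```text
time: 11.35
ee_pos: [0.4622, 0.1504, 0.5277]
tcp_rot: [179.5, 45.5, -170.5]
wrist_force: [-0.1, -0.0, 0.1]
opening: 0.0003
grasp_force: 0.0
t 11.35 pos [0.4622 0.1504 0.5277] q [ 24. -33.   1.  79. -10.  10.] F [-0.1 -0.   0.1] M [-0.07  0.61  0.03]
tilt 45.5 az 10.1 toolx [-0.69 -0.12 -0.71] tooly [-0.17  0.99  0.01]
```

View pics/ov2.png

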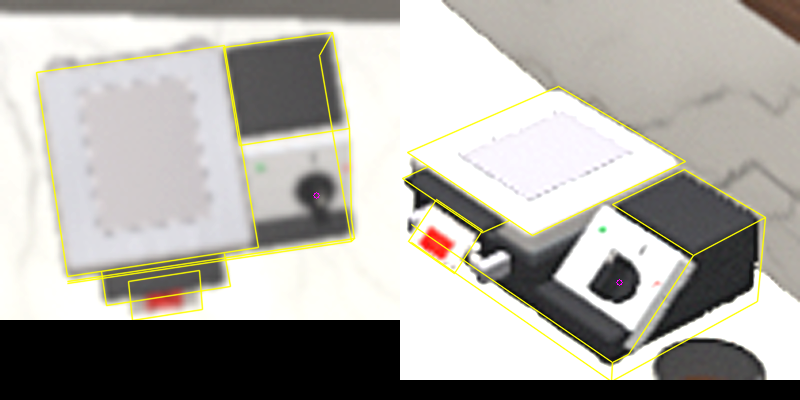

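With the lid shut the wireframe fits to within about 2 mm. The ledge is at (105,303)–(228,286) in the top half and the red pad is at (437,243) in the side half, flap hanging near 0.8 rad. Now a zoom on the knob.

```bash
python3 - <<'E'
from ov import *
from scipy.optimize import least_squares
v=np.load("P.npy");P=v[:3]
n=np.array([-.7071,0,.7071]);s=np.array([.7071,0,.7071])
obs=[("top",(290+315/4-.5,178+190/4-.5)),("side",(320+213/3.81-.5,235+277/3.81-.5))]
D=least_squares(lambda d:np.concatenate([proj(c,tw(P,d))[0]-u for c,u in obs]),[-50,-100,60],x_scale=10).x
print("disc",D.round(1),"sum x->panel const (x-z):",(D@n).round(1))
ims=[]
for c,x,y in(("top",353,208),("side",352,283)):
    im=cv2.imread(f"pics/{c}1.png")[y:y+40,x:x+40]
    im=cv2.convertScaleAbs(cv2.resize(im,(400,400),interpolation=cv2.INTER_CUBIC),alpha=2.2,beta=30)
    def pt(p): return tuple(((proj(c,tw(P,p))[0]-[x,y]+.5)*10).astype(int))
    cv2.circle(im,pt(D),3,(0,255,0),1);cv2.circle(im,pt(D+25*n),3,(255,0,255),1)
    t=np.linspace(0,2*np.pi,40)
    cv2.polylines(im,[np.array([pt(D+20*(np.cos(a)*s+np.sin(a)*np.array([0,1,0]))) for a in t])],True,(0,255,255),1)
    for w in(s,np.array([0,1,0])):cv2.line(im,pt(D+25*n-21*w),pt(D+25*n+21*w),(255,160,0),1)
    ims.append(im)
cv2.imwrite("pics/kz.png",np.hstack(ims))
E
```

```text
disc [-50.6 -95.3  70.1] sum x->panel const (x-z): 85.3
```

View pics/kz.png

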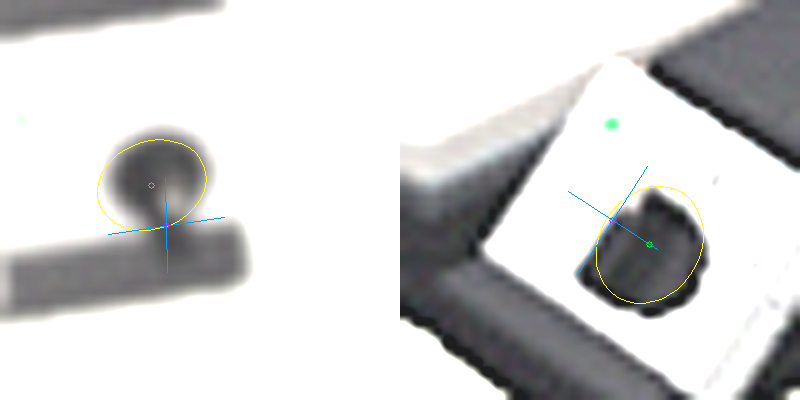

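```bash
python3 - <<'E'
from ov import *
from scipy.optimize import least_squares
v=np.load("P.npy");P=v[:3]
n=np.array([-.7071,0,.7071]);s=np.array([.7071,0,.7071])
obs=[("top",(353+15.5,208+16.7)),("side",(352+24.9,283+25.1))]
f=lambda d:np.concatenate([proj(c,tw(P,d))[0]-u for c,u in obs])
r=least_squares(f,[-50,-100,60],x_scale=10);D=r.x
print("disc",D.round(1),r.fun.round(1),D@n,"grip",(D+22*n).round(1))
V=[(0,0,0)]
ims=[]
for c,x,y in(("top",353,208),("side",352,283)):
    im=cv2.imread(f"pics/{c}1.png")[y:y+40,x:x+40]
    im=cv2.resize(im,(400,400),interpolation=cv2.INTER_CUBIC)
    im=(255*(im/255.)**.6).astype(np.uint8)
    def pt(p): return tuple(((proj(c,tw(P,p))[0]-[x,y]+.5)*10).astype(int))
    t=np.linspace(0,2*np.pi,40)
    cv2.polylines(im,[np.array([pt(D+20*(np.cos(a)*s+np.sin(a)*np.array([0,1,0]))) for a in t])],True,(0,255,255),1)
    Y=np.array([0,1,0])
    for k in(0,25):cv2.polylines(im,[np.array([pt(D+k*n+a*21*s+b*6*Y) for a,b in((1,1),(1,-1),(-1,-1),(-1,1))])],True,(255,160,0),1)
    ims.append(im)
cv2.imwrite("pics/kz2.png",np.hstack(ims))
E
```

```text
disc [-47.8 -98.   66.4] [-0.4  0.7  0.7 -0.1] 80.78954935420184 grip [-63.4 -98.   82. ]
```

View pics/kz2.png

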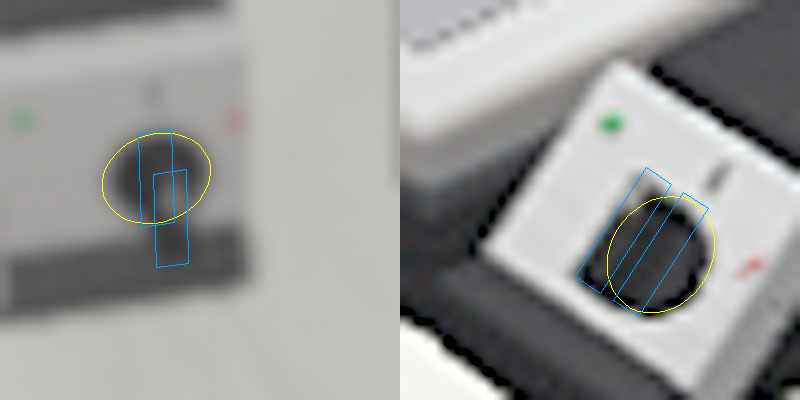

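The bar lies along the slope, with its thickness along press y, so the tool is already lined up with it. The grip point is about (−63,−99,82) in the press frame. Now the approach to the latch.

```bash
cat >to.py <<'E'
import sys,json
from h import *
from workcell import sensors
P=np.load("P.npy")[:3];o=sensors.get_obs();R=Ro.from_euler('xyz',o["tcp_rot"],degrees=True).as_matrix()
c,s=np.cos(P[2]),np.sin(P[2]);B=np.array([[c,-s,0],[s,c,0],[0,0,1]])
print("press mm now",(B.T@(o["ee_pos"]-[P[0],P[1],0])*1000).round(1))
for a in sys.argv[1:]:
    X=tw(P,json.loads(a));print(a,X.round(3),"slide",(R.T@(X-o["ee_pos"])*1000).round(1))
E
python3 to.py '[-180,50,104]' '[-131,50,55]'
```

```text
press mm now [-189.1  201.6  527.6]
[-180,50,104] [0.497 0.003 0.104] slide [ 294.1 -155.2  303.2]
[-131,50,55] [0.546 0.011 0.055] slide [ 294.7 -155.3  372.5]
```

```bash
python3 -m handwheel '{"gripper":[-1,-1,-1,-1,-1,-1,-1,-1],"slide":[[24.5,-13,25],[24.5,-13,25],[24.5,-13,25],[24.5,-13,25],[24.5,-13,25],[24.5,-13,25],[24.5,-13,25],[24.5,-13,25]],"yaw":[0,0,0,0,0,0,0,0]}' >/dev/null
python3 -m handwheel '{"gripper":[-1,-1,-1,-1,-1],"slide":[[24.5,-13,25],[24.5,-13,25],[24.5,-13,25],[24.5,-13,25],[0,0,0]],"yaw":[0,0,0,0,0]}' >/dev/null
python3 st.py; python3 to.py '[-138,50,62]' '[-131,50,55]'
```

```text
t 12.53 pos [0.502  0.0007 0.0983] q [ -6. -47. -55.  39.  12. -11.] F [-1.6  0.1 -1.8] M [-0.12  0.75  0.02]
tilt 44.1 az 10.3 toolx [-0.71 -0.1  -0.7 ] tooly [-0.16  0.99  0.02]
press mm now [-175.8   47.3   98.3]
[-138,50,62] [0.539 0.01  0.062] slide [-1.9  2.5 52.4]
[-131,50,55] [0.546 0.011 0.055] slide [-2.   2.5 62.3]
```

```bash
python3 -m handwheel '{"gripper":[-1,-1,-1,-1],"slide":[[-1,1,20],[-1,1.5,20],[0,0,10],[0,0,0]],"yaw":[0,0,0,0]}' >/dev/null;python3 st.py
for i in 1 2 3; do python3 -m handwheel '{"gripper":[-1,-1],"slide":[[0,0,5],[0,0,0]],"yaw":[0,0]}' | grep -E "ee|wrist"; done; python3 to.py '[-124,50,41.5]' '[-114,50,33]'; python3 st.py
```

```text
t 12.87 pos [0.5416 0.0116 0.0738] q [ -4. -39. -55.  30.  10.  -9.] F [-0.9  0.4 -0.3] M [-0.07  0.62  0.01]
tilt 44.7 az 10.3 toolx [-0.7  -0.11 -0.7 ] tooly [-0.17  0.99  0.01]
ee_pos: [0.545, 0.0119, 0.0714]
wrist_force: [0.4, 0.0, -0.5]
ee_pos: [0.5482, 0.0123, 0.0671]
wrist_force: [-0.2, 0.2, -0.8]
ee_pos: [0.5515, 0.0129, 0.0628]
wrist_force: [0.4, -0.5, -0.6]
press mm now [-125.    50.7   62.8]
[-124,50,41.5] [0.553 0.012 0.042] slide [14.2 -1.  15.8]
[-114,50,33] [0.562 0.014 0.033] slide [13.1 -1.  28.9]
t 13.37 pos [0.5515 0.0129 0.0628] q [ -4. -36. -55.  28.  10.  -9.] F [ 0.4 -0.5 -0.6] M [-0.11  0.63 -0.  ]
tilt 44.7 az 10.2 toolx [-0.7  -0.11 -0.7 ] tooly [-0.17  0.99  0.01]
```

```bash
python3 -m handwheel '{"gripper":[-1,-1,-1],"slide":[[0,0,-4],[10,-1,0],[0,0,4]],"yaw":[0,0,0]}' >/dev/null
for i in 1 2 3; do python3 -m handwheel '{"gripper":[-1,-1],"slide":[[1,0,4],[0,0,0]],"yaw":[0,0]}' | grep -E "ee|wrist"; done; python3 to.py '[-114,50,33]'
```

```text
ee_pos: [0.5463, 0.0111, 0.0513]
wrist_force: [0.1, 0.9, -0.1]
ee_pos: [0.5486, 0.0116, 0.0481]
wrist_force: [0.0, -0.8, -0.1]
ee_pos: [0.5512, 0.012, 0.0455]
wrist_force: [-2.3, -0.0, 3.0]
press mm now [-125.4   49.9   45.5]
[-114,50,33] [0.562 0.014 0.033] slide [ 0.7  0.  16.9]
```

```bash
for i in 1 2 3 4; do python3 -m handwheel '{"gripper":[-1,-1],"slide":[[0,0,4],[0,0,0]],"yaw":[0,0]}' | grep -E "ee|wrist"; done; python3 to.py '[-114,50,33]'
```

```text
ee_pos: [0.5536, 0.0124, 0.0421]
wrist_force: [0.1, -0.6, 0.1]
ee_pos: [0.5562, 0.013, 0.0389]
wrist_force: [0.2, 0.3, 0.2]
ee_pos: [0.5589, 0.0135, 0.036]
wrist_force: [0.2, -0.7, -0.7]
ee_pos: [0.5618, 0.014, 0.0332]
wrist_force: [0.5, 0.0, 0.6]
press mm now [-114.7   50.1   33.2]
[-114,50,33] [0.562 0.014 0.033] slide [-0.3 -0.1  0.6]
```

```bash
for i in 1 2 3; do python3 -m handwheel '{"gripper":[-1,-1],"slide":[[-1.4,0,1.4],[0,0,0]],"yaw":[0,0]}' | grep -E "ee|wrist"; done; python3 to.py
python3 - <<'E'
from ov import *
from workcell import camera
cv2.imwrite("pics/s2.png",cv2.resize(camera("side")["img"][270:330,310:390,::-1],(640,480),interpolation=cv2.INTER_CUBIC))
E
```

```text
ee_pos: [0.5637, 0.0143, 0.0336]
wrist_force: [-1.0, -0.4, -0.0]
ee_pos: [0.5653, 0.0146, 0.0334]
wrist_force: [-9.8, -1.5, 4.1]
ee_pos: [0.5665, 0.0147, 0.033]
wrist_force: [-36.6, -5.4, 19.8]
press mm now [-109.9   50.    33. ]
```

View pics/s2.png

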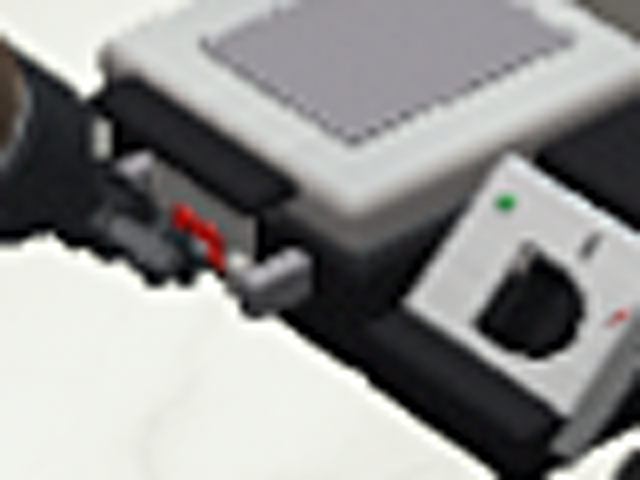

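The flap hangs upright with the finger on the pad and a hard stop at about 42 N, so the latch is home. I'll back off, lift, and move to the knob with the fingers half open.

```bash
python3 -m handwheel '{"gripper":[-1,-1,-1,-1,-1,-1],"slide":[[1,0,-3],[0,0,-15],[0,0,-35],[-15,0,-20],[-25,0,-15],[0,0,0]],"yaw":[0,0,0,0,0,0]}' >/dev/null; python3 st.py;  python3 to.py '[-130,-99,149]' '[-94,-99,113]'
python3 - <<'E'
from ov import *
from workcell import camera
cv2.imwrite("pics/s3.png",cv2.resize(camera("side")["img"][270:330,310:390,::-1],(640,480),interpolation=cv2.INTER_CUBIC))
E
```

```text
t 15.83 pos [0.5372 0.008  0.1328] q [ -5. -42. -50.  38.  10. -10.] F [1.2 0.3 1.9] M [-0.05  0.48 -0.  ]
tilt 45.3 az 10.1 toolx [-0.69 -0.11 -0.71] tooly [-0.17  0.99  0.01]
press mm now [-139.9   48.4  132.8]
[-130,-99,149] [ 0.572 -0.135  0.149] slide [ -20.  -147.2   -4.5]
[-94,-99,113] [ 0.608 -0.129  0.113] slide [ -19.7 -147.3   46.4]
```

View pics/s3.png

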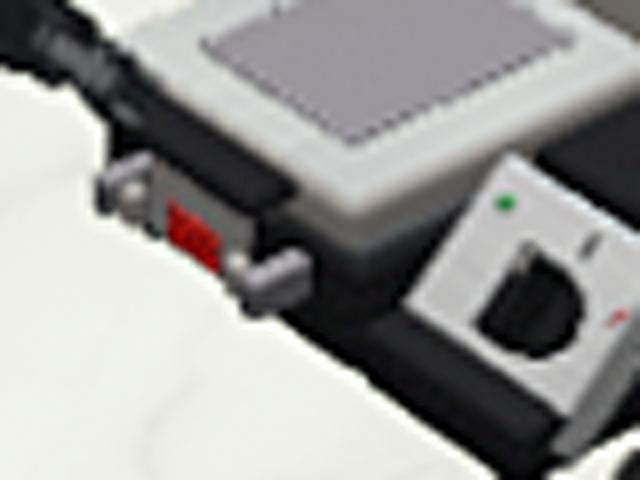

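The flap stays home with the pad at (195,235) between the noses. On to the knob.

```bash
python3 -m handwheel '{"gripper":[0.1,0.1,0.1,0.1,0.1,0.1],"slide":[[-5,-37,-1],[-5,-37,-1],[-5,-37,-1],[-5,-36,-1],[0,0,15],[0,0,0]],"yaw":[0,0,0,0,0,0]}' 30; python3 st.py;  python3 to.py '[-94,-99,113]' '[-52,-99,71]'
```

```text
time: 16.38
ee_pos: [0.5802, -0.1352, 0.1255]
tcp_rot: [179.0, 44.5, -171.3]
wrist_force: [0.6, 0.5, -1.2]
opening: 0.0469
grasp_force: 0.0
t 16.38 pos [ 0.5802 -0.1352  0.1255] q [-24. -26. -41.  36.  23. -25.] F [ 0.6  0.5 -1.2] M [-0.11  0.64  0.03]
tilt 44.5 az 10.2 toolx [-0.71 -0.11 -0.7 ] tooly [-0.16  0.99  0.01]
press mm now [-122.3 -100.1  125.5]
[-94,-99,113] [ 0.608 -0.129  0.113] slide [-11.4   1.2  28.7]
[-52,-99,71] [ 0.649 -0.122  0.071] slide [-11.9   1.   88.1]
```

```bash
python3 -m handwheel '{"gripper":[0.1,0.1,0.1,0.1,0.1],"slide":[[-12,1,10],[0,0,20],[0,0,20],[0,0,15],[0,0,0]],"yaw":[0,0,0,0,0]}' 30|grep wrist
python3 -m handwheel '{"gripper":[0.1,0.1,0.1,0.1],"slide":[[0,0,8],[0,0,7],[0,0,5],[0,0,0]],"yaw":[0,0,0,0]}' 30|grep wrist
python3 st.py;  python3 to.py '[-52,-99,71]'
```

```text
wrist_force: [-0.8, -1.0, -0.4]
wrist_force: [0.5, -0.3, 0.0]
t 17.13 pos [ 0.6474 -0.1198  0.0759] q [-19. -15. -39.  25.  20. -21.] F [ 0.5 -0.3  0. ] M [-0.09  0.66 -0.05]
tilt 44.7 az 10.3 toolx [-0.7  -0.11 -0.7 ] tooly [-0.17  0.99  0.01]
press mm now [-53.5 -96.5  75.9]
[-52,-99,71] [ 0.649 -0.122  0.071] slide [ 2.3 -2.5  4.5]
```

```bash
python3 -m handwheel '{"gripper":[0.1,0.1,-1,-1,-1,-1,-1,-1],"slide":[[2,-2.5,3],[0,0,0],[0,0,0],[0,0,0],[0,0,0],[0,0,0],[0,0,0],[0,0,0]],"yaw":[0,0,0,0,0,0,0,0]}' 30
python3 st.py;  python3 to.py '[-52,-99,71]'
```

```text
time: 17.8
ee_pos: [0.6483, -0.1218, 0.0735]
tcp_rot: [179.0, 44.7, -171.0]
wrist_force: [-6.4, 3.8, 5.0]
opening: 0.0115
grasp_force: 31.0
t 17.8 pos [ 0.6483 -0.1218  0.0735] q [-19. -14. -39.  25.  20. -21.] F [-6.4  3.8  5. ] M [0.5  0.96 0.64]
tilt 44.7 az 10.4 toolx [-0.7  -0.11 -0.7 ] tooly [-0.17  0.99  0.01]
press mm now [-52.9 -98.6  73.5]
[-52,-99,71] [ 0.649 -0.122  0.071] slide [ 1.1 -0.4  2.4]
```

The bar is gripped (11.5 mm opening). Turning clockwise, which is +yaw.

```bash
python3 -m handwheel '{"gripper":[-1,-1,-1,-1,-1,-1,-1,-1],"slide":[[0,0,-1],[0,0,0],[0,0,0],[0,0,0],[0,0,0],[0,0,0],[0,0,0],[0,0,0]],"yaw":[0.06,0.1,0.12,0.12,0.12,0.12,0.12,0.12]}'
python3 st.py
```

```text
time: 18.47
ee_pos: [0.6475, -0.1246, 0.0726]
tcp_rot: [142.4, 26.0, 129.5]
wrist_force: [11.2, -11.4, -12.2]
opening: 0.0113
grasp_force: 31.9
t 18.47 pos [ 0.6475 -0.1246  0.0726] q [-19. -14. -39.  25.  20.  30.] F [ 11.2 -11.4 -12.2] M [-2.31  0.56 -1.86]
tilt 44.6 az 9.8 toolx [-0.57  0.69 -0.44] tooly [0.44 0.71 0.55]
```

```bash
python3 -m handwheel '{"gripper":[-1,-1,-1,-1],"slide":[[0,0,0],[0,0,0],[0,0,0],[0,0,0]],"yaw":[0.1,0.06,0.04,0]}' >/dev/null
python3 st.py
python3 -m handwheel '{"gripper":[-1,-1,-1,-1],"slide":[[0,0,0],[0,0,0],[0,0,0],[0,0,0]],"yaw":[0.04,0.04,0,0]}' >/dev/null
python3 st.py
```

```text
t 18.8 pos [ 0.6472 -0.1252  0.0721] q [-19. -14. -39.  25.  20.  41.] F [  9.8 -12.3 -11. ] M [-2.37  0.64 -1.94]
tilt 44.5 az 9.8 toolx [-0.47  0.82 -0.32] tooly [0.55 0.56 0.62]
t 19.13 pos [ 0.6471 -0.1252  0.0721] q [-19. -14. -39.  25.  20.  45.] F [  6.9 -12.8 -11.3] M [-2.99  0.91 -1.36]
tilt 44.5 az 9.8 toolx [-0.43  0.86 -0.27] tooly [0.58 0.5  0.65]
```

The moment about the axis jumped from 0.2 to about 1 Nm at 66° of turn, so it is at the stop. Turning back, releasing and retreating.

```bash
python3 -m handwheel '{"gripper":[-1,-1,-1,-1,-1,-1,-1,-1],"slide":[[0,0,0],[0,0,0],[0,0,0],[0,0,0],[0,0,0],[0,0,0],[0,0,0],[0,0,0]],"yaw":[-0.08,-0.12,-0.12,-0.12,-0.12,-0.12,-0.12,-0.12]}' >/dev/null
python3 -m handwheel '{"gripper":[-1,-1,-1,0.2,0.2,0.2,0.2,0.2],"slide":[[0,0,0],[0,0,0],[0,0,0],[0,0,0],[0,0,0],[0,0,0],[0,0,0],[0,0,0]],"yaw":[-0.12,-0.08,0,0,0,0,0,0]}' >/dev/null
python3 st.py
python3 -m handwheel '{"gripper":[0.2,0.2,0.2,0.2,0.2,0.2,0.2,0.2],"slide":[[0,0,-10],[0,0,-20],[0,0,-30],[0,0,-30],[0,30,-20],[-20,30,0],[-30,20,0],[0,0,0]],"yaw":[0,0,0,0,0,0,0,0]}'
python3 - <<'E'
from ov import *
from workcell import camera
a=camera("side")["img"][265:330,310:400,::-1];b=camera("top")["img"][175:260,295:395,::-1]
cv2.imwrite("pics/fin.png",np.hstack([cv2.resize(x,(400,400),interpolation=cv2.INTER_CUBIC) for x in(a,b)]))
E
```

```text
t 20.47 pos [ 0.6477 -0.1227  0.0738] q [-19. -14. -39.  25.  20. -19.] F [ 0.3 -0.  -0.9] M [-0.11  0.6   0.03]
tilt 44.7 az 10.2 toolx [-0.71 -0.07 -0.7 ] tooly [-0.14  0.99  0.04]
time: 21.13
ee_pos: [0.5984, -0.0511, 0.1975]
tcp_rot: [177.0, 45.1, -173.9]
wrist_force: [0.3, 0.4, 1.7]
opening: 0.051
grasp_force: 0.0
```

View pics/fin.png

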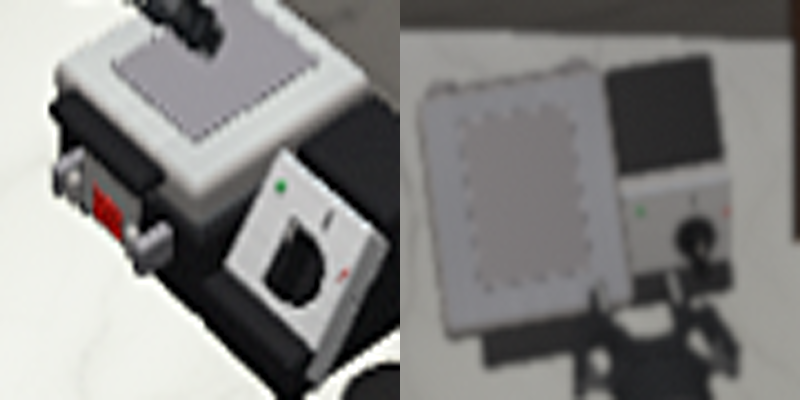

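The lid is shut, the flap is home with its pad at (108,210), and the knob is back at rest at (298,265). The gripper is clear, so I'll hand in.

```bash
python3 -c "
from workcell import ticket;print(ticket.job_done())"
```

```text
the job is handed in; nothing more can be done
None
```

The lid is shut, the latch snapped home and stayed, and the knob was turned to its stop and is back at rest; I handed the job in at about 21 s, and no verdict came back.

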